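# Hold the film gauge on the marked spot of a clamped paint sample

### The arm

A 7-joint arm with a two-finger parallel gripper is mounted at the origin on the work surface. World frame = base frame: x ahead of the robot, y to its left, z up, the work surface at z = 0. Lengths are in m, angles in rad, forces in N, time in s.
With the tool pointing down it reaches from about 0.35 to 0.9 m from the base axis. Payload 19.9 kg.
Tool frame: the origin (TCP) lies midway between the tips of the shut fingers; the grasp point (between the pads) lies 19 mm behind it; z points along the fingers, y is the line along which they close (so a half turn about z gives the same grasp; the last joint's range is limited). The gripper opens to 94 mm and grips with 3 to 60 N. Pads are 16 mm wide; open, the fingers measure 119 mm over their backs; the gripper's body (75 mm by 177 mm) begins 78 mm behind the grasp point.
Start: joints at [1.145, 0.417, -0.01, 1.614, 0.005, 1.111, -0.053], TCP at [0.234, -0.58, 0.205] pointing down, gripper open.
Joint ranges: [-2.81, 2.81], [-0.39, 2.02], [-1.27, 1.25], [0.06, 2.57], [-1.19, 4.33], [0.19, 2], [-2.82, 2.82]. Speed limits (rad/s): [1.89, 1.89, 2.39, 2.39, 3.01, 3.01, 3.01].

### API

Orientations are given as a unit quaternion [x, y, z, w].
In Python, from cell import robot gives the robot as it stands. The module is installed in compiled form; this text tells all that it offers.
- The arm moves only by the tool step_arm, never from a script. Its argument "increments" is a list of rows, each an object of numbers: "x", "y", "z": the shift along the tool's x, y, z in mm; "ax", "ay", "az": the turn, a rotation vector about the tool's x, y, z in degrees. A call has exactly 5 rows; each row is the pose to reach, as a shift and turn from the pose commanded when the call began, along the tool's axes at that moment; what a row does not reach only later rows make up. A row lasts 1/10 s, in which the tool goes at most 50 mm and 8.59 degrees, less where a joint would pass 70% of its speed; a pose out of reach is approached as far as the arm can. A call with a gripper value outside its range is refused whole. "fingers" is the closure, from -1 (fully open) to 1 (shut), set as the call begins (left out, the last holds). The fingers move at their own pace and stop on an object; "force" is the grip in N (left out, the last holds). Time passes only in rows, so rows that repeat a pose let the fingers close, or fill a call up. It gives the time, the measured TCP pose, the force, the opening and the grip force at its end, in the units of the state.
- robot.get_obs(): the state, without advancing time (a new reading comes with each control period).
- robot.capture(name): name is "scene" or "side" or "wrist"; returns the picture (420x560x3 uint8, red, green, blue); there is no depth.
- robot.calibration(name): a dict with "mtx" (3x3 intrinsics, pixels), "cam_to_world" (4x4, takes a point from camera to world coordinates). Camera axes: x right, y down, z forward; pixel columns grow to the right and rows downward; lengths in m; the calibration is good to about 2 mm. A picture is of the moment at which its call begins: read the wrist's pose just before it. calibration takes no time and is no camera call; for the wrist camera it gives the pose at the moment of the call.
- robot.close_job(): hands the job in; it is judged then, once.
Trained networks look in the newest picture that a camera, given by its name, has taken for a name from the list of things; names that differ only in an ending like _2 or _b are one class to them, and where a whole thing is asked for, a point or a joint stands for the part that bears it (a point fixed in the world has none). Each returns a list of dicts, best first, with "conf" (0 to 1); they miss things now and then, are a little off and sometimes report something else, mostly with a low value. They report only what shows in the picture. A call takes as long as a camera call. They do not tell look-alikes from the thing itself.
- robot.boxes_of(camera, label): "location" ([x, y, z] in m, in the coordinates of the camera as it stood for that picture, good to about 4 mm: the middle of the surface that is visible of it).
- robot.regions_of(camera, label): "region" (420x560 bool, what is visible of it).
The state is a dict: "time_s": time; "joint_positions": joint angles; "dq": joint speeds; "joint_torque": joint torques, N m; "tcp_pos": TCP position; "orientation": TCP orientation; "contact_force": force on the tool from outside, world axes, zero at the start; "wrist_torque": the same for the moment, N m; "opening": opening from 0.0 (shut) to 1.0 (fully open); "gripper_force": force on a finger pad.
Only numpy, scipy, OpenCV 4.12 (cv2) and the standard library are available. Lean on these libraries where they do the work, as an engineer would, in place of code of your own. Each camera call takes 0.05 s, during which the arm holds its last target. There are 200 camera calls.

### The job

First swing the open cover frame of the sample holder down until it is fully shut on its tray, edges meeting all round. Then take the film gauge out of its stand and hold it upright with its spring tip inside the pencilled ring on the painted board, pressed lightly so that the tip is about half pushed in; the finish marks easily, so never press hard on it, and leave the tin, putty knife and sanding block alone. Finish holding the gauge there, in the gripper, with the cover still shut: do not let go.

Things in the scene. Friction and masses are not known exactly. Their poses are not given: they have to be found in the camera images.
- holder: sample holder, a shallow wooden tray 200 (its x) x 160 (its y) x 22 mm high, fixed. Origin: centre of its underside on the bench; z up. A plywood cover frame is hinged along its +y long edge; shut, it lies on the rim from 22 to 34 mm above the bench, flush with the tray's sides, and a central window 120 (x) x 90 (y) mm shows the board
- cover (a joint): angle of the cover frame about the tray's x axis: 0 = fully shut, 1.6 = just past upright. 200 x 160 x 12 mm, bars 35 to 40 mm wide, 0.18 kg; a stiff friction hinge leaves it wherever it is left; about 2 N at the free edge swings it shut. The free edge is at the tray's -y side when shut; a steel thumb tab (40 mm wide, 6 mm thick) sticks out 15 mm from its middle
- cover_hinge (a point): middle of the cover's hinge line, in the tray's frame at (0, +80, 22) mm; the line runs along the tray's x axis
- cover_edge (a point): point on the cover's outer face (the upper face when shut) in the middle of the free bar, 142.5 mm from the hinge line and 17.5 mm inside the free edge; 34 mm above the bench when shut
- sample: painted off-white sample board 182 x 142 mm, fixed in the tray; origin under its centre 4 mm above the bench, its flat upper face is 20 mm above the bench (14 mm below the top of the shut cover)
- spot_centre (a point): centre of the dark pencilled ring on the board's upper face: ring 20 mm inside and 26 mm outside diameter, somewhere in the window's middle part, 20 mm above the bench. It is flat
- gauge: hand-held film gauge, about 0.14 kg, upright in its stand. Origin: end of the spring tip when not pushed in; z up along it. Grey body 36 (x) x 26 (y) mm from 36 to 136 mm above the origin; steel nose, diameter 16 mm, from 12 to 36 mm; below it the spring tip, diameter 6 mm. Its body rests on the stand's top, origin 9 mm above the bench; lifts straight out
- gauge_tip (a joint): how far the spring tip is pushed into the nose: 0 = out, 0.010 m = fully in; the spring gives 0.5 N per mm, so 2.5 N at half travel and 5 N fully in
- tip (a point): the end of the gauge's spring tip (moves with the tip)
- stand: wooden stand block 70 x 70 x 45 mm high, fixed, with a 20 mm hole down its middle that takes the gauge's nose loosely; origin at the centre of its underside
- tin: filler tin, 72 mm in diameter, 70 mm high; bystander; origin at the centre of its underside
- knife: putty knife lying flat, 200 mm long along its x, 18 mm high; bystander; origin on the bench under its middle
- sander: cork sanding block 90 x 60 x 26 mm; bystander; origin at the centre of its underside
Things that resemble listed ones, but are neither listed nor needed, are in the scene too. Leave any orange look-alike of the gauge alone.

How it is judged:
By the outcome, as a careful person would: the job done as asked, in the order asked, and still so for the second after the job is handed in, while the arm keeps its last pose, push and grip.
It also fails if it takes over 59 s, if anything falls off the work surface, if the arm or the gripper's body presses on something with over 40 N, if the wrist force passes 120 N, or if a joint passes its speed limit or range.

## Working session

There is one attempt and no reset: what is moved stays moved. The work goes in short steps, Python scripts to look and compute and a tool call to move; the robot and the scene stay as the last step left them, time stands still between calls to the robot, and variables do not carry over. Pictures are saved under pics/ and viewed, at most 10 in all, crops included, and the job is handed in when it is done.

Besides the shell and the picture viewer there is one more tool, called after ">>>" as name(argument=value, ...), one argument or row to a line, values as JSON. step_arm: Moves the arm, as the interface text tells. Its arguments: {"type":"object","properties":{"increments":{"type":"array","items":{"type":"object","properties":{"x":{"type":"number"},"y":{"type":"number"},"z":{"type":"number"},"ax":{"type":"number"},"ay":{"type":"number"},"az":{"type":"number"}}}},"fingers":{"type":"number"},"force":{"type":"number"}},"required":["increments"]}

```bash
mkdir -p pics
cat > h.py <<'E'
from cell import robot
import numpy as np, cv2
from scipy.spatial.transform import Rotation as R
def snap(n,f):
    im=robot.capture(n); cv2.imwrite('pics/'+f,im[:,:,::-1]); return im
def w(cal,p):
    T=np.array(cal['cam_to_world']); return T[:3,:3]@np.array(p)+T[:3,3]
def px2plane(cal,u,v,z):
    T=np.array(cal['cam_to_world']); d=T[:3,:3]@np.linalg.solve(np.array(cal['mtx']),[u,v,1]); o=T[:3,3]
    return o+d*(z-o[2])/d[2]
def proj(cal,p):
    T=np.linalg.inv(np.array(cal['cam_to_world'])); q=np.array(cal['mtx'])@(T[:3,:3]@np.array(p)+T[:3,3]); return q[:2]/q[2]
E
python3 - <<'E'
from h import *
np.set_printoptions(precision=3,suppress=True)
a=snap('scene','a.png'); b=snap('side','b.png')
for c in ['scene','side']:
    cal=robot.calibration(c); print(c,np.array(cal['cam_to_world'])[:3,3])
    for l in ['holder','cover','cover_edge','cover_hinge','spot_centre','gauge','stand','tin','knife','sander']:
        for r in robot.boxes_of(c,l)[:3]:
            p=w(cal,r['location']); print(l,round(r['conf'],2),p,proj(cal,p).round())
o=robot.get_obs(); print(o['time_s'],o['tcp_pos'],o['orientation'],R.from_quat(o['orientation']).as_matrix(),o['contact_force'])
cv2.imwrite('pics/ab.png',cv2.resize(np.vstack([a,b])[:,:,::-1],(400,600)))
E
```

```text
scene [1.096 0.352 1.07 ]
holder 0.9 [0.528 0.206 0.022] [363. 234.]
cover 0.86 [0.526 0.232 0.114] [379. 218.]
cover_edge 0.89 [0.522 0.23  0.113] [379. 216.]
cover_hinge 0.85 [0.529 0.209 0.025] [364. 234.]
gauge 0.78 [ 0.471 -0.159  0.115] [237. 130.]
gauge 0.76 [ 0.363 -0.175  0.099] [256. 103.]
gauge 0.66 [ 0.368 -0.088  0.105] [285. 115.]
stand 0.74 [0.527 0.206 0.022] [363. 234.]
stand 0.66 [ 0.476 -0.148  0.046] [243. 151.]
stand 0.65 [ 0.469 -0.158  0.117] [238. 129.]
tin 0.88 [ 0.632 -0.171  0.067] [197. 189.]
knife 0.61 [0.751 0.057 0.013] [256. 285.]
sander 0.56 [0.75  0.289 0.025] [353. 335.]
side [0.355 0.513 0.692]
holder 0.94 [0.51  0.218 0.054] [277. 285.]
cover 0.76 [0.504 0.229 0.112] [276. 276.]
cover_edge 0.76 [0.503 0.225 0.113] [278. 274.]
cover_hinge 0.76 [0.505 0.215 0.061] [280. 283.]
gauge 0.82 [ 0.461 -0.151  0.11 ] [368. 145.]
gauge 0.75 [ 0.359 -0.09   0.1  ] [405. 181.]
gauge 0.74 [ 0.358 -0.17   0.123] [417. 149.]
stand 0.83 [ 0.452 -0.136  0.045] [365. 172.]
tin 0.92 [ 0.618 -0.161  0.062] [304. 140.]
tin 0.21 [ 0.457 -0.152  0.112] [369. 145.]
knife 0.83 [0.744 0.063 0.013] [214. 200.]
sander 0.61 [0.508 0.216 0.059] [279. 284.]
sander 0.6 [0.739 0.287 0.028] [155. 277.]
1.1 [ 0.234 -0.58   0.205] [ 0.982  0.191 -0.    -0.   ] [[ 0.927  0.374 -0.   ]
 [ 0.374 -0.927  0.   ]
 [-0.    -0.    -1.   ]] [-0.408 -0.573  0.027]
```

View pics/a.png

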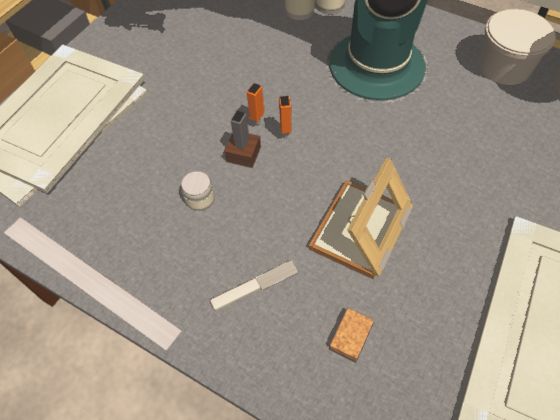

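View pics/b.png

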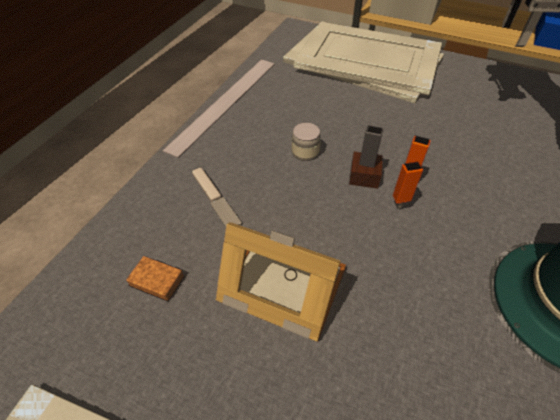

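Run:
```python
import cv2,numpy as np
a=cv2.imread('pics/a.png');b=cv2.imread('pics/b.png')
A=cv2.resize(a[150:290,300:420],None,fx=3.3,fy=3.3,interpolation=2);B=cv2.resize(b[215:355,210:350],None,fx=2.8,fy=3.3,interpolation=2)
print(A.shape,B.shape);cv2.imwrite('pics/c.png',np.hstack([A,B]))
```

```text
(462, 396, 3) (462, 392, 3)
```

View pics/c.png

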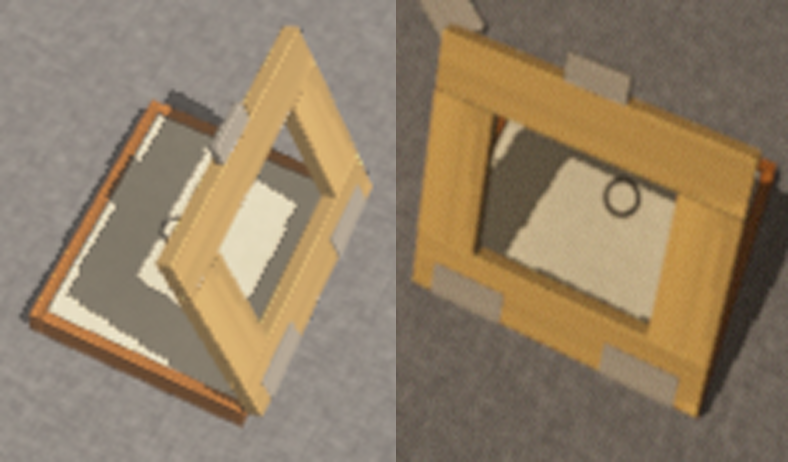

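Run:
```python
from h import *
from scipy.optimize import least_squares
cs,cd=robot.calibration('scene'),robot.calibration('side')
def cov(x,yp,zp,t):
    c,s=np.cos(t),np.sin(t); return [x,.08+yp*c+zp*s,.022-yp*s+zp*c]
obs=[(cs,347,181,lambda t:[-.1,-.08,.022]),(cs,309,247,lambda t:[.1,-.08,.022]),(cs,373.6,275.8,lambda t:[.1,.08,.022]),
(cs,388.8,158.5,lambda t:cov(-.1,-.16,0,t)),(cs,349,229.4,lambda t:cov(.1,-.16,0,t)),(cs,379.4,275.8,lambda t:cov(.1,0,.012,t)),(cs,412.7,206,lambda t:cov(-.1,0,.012,t)),
(cd,227.5,223.5,lambda t:cov(.1,-.16,0,t)),(cd,338.9,260.5,lambda t:cov(-.1,-.16,0,t)),(cd,216.8,299.8,lambda t:cov(.1,0,.012,t)),(cd,318.6,340.8,lambda t:cov(-.1,0,.012,t))]
def pose(p): 
    c,s=np.cos(p[2]),np.sin(p[2]); return lambda q:[p[0]+c*q[0]-s*q[1],p[1]+s*q[0]+c*q[1],q[2]]
def f(p): return np.concatenate([proj(c,pose(p)(g(p[3])))-[u,v] for c,u,v,g in obs])
r=least_squares(f,[.53,.18,0,1.2],loss='soft_l1')
print(r.x,f(r.x).reshape(-1,2).round(1).tolist())
P=pose(r.x)
for n,q in [('edge',cov(0,-.1425,.012,r.x[3])),('freetop',cov(0,-.16,.012,r.x[3])),('tab',cov(0,-.175,.006,r.x[3]))]: print(n,np.round(P(q),3))
u,v=210+(622-396)/2.8,215+197/3.3
s=px2plane(cd,u,v,.02); d=s[:2]-r.x[:2]; c,sn=np.cos(r.x[2]),np.sin(r.x[2]); print('spot',s,'local',c*d[0]+sn*d[1],-sn*d[0]+c*d[1])
```

```text
[0.51062015 0.18753538 0.03669798 1.10163825] [[-2.1, -1.2], [-0.8, -1.8], [0.5, -0.6], [-1.5, -0.9], [0.2, 0.8], [-0.3, 0.5], [-0.8, -0.0], [-0.2, -0.2], [1.0, 1.6], [-1.5, 1.0], [-1.6, 0.9]]
edge [0.51  0.214 0.155]
freetop [0.51  0.206 0.17 ]
tab [0.51  0.194 0.181]
spot [0.50387305 0.17036448 0.02      ] local -0.007372552009951038 -0.01691178871814602
```

>>> step_arm(
  increments=[
    {"x":160,"y":-190,"z":-55},
    {"x":160,"y":-190,"z":-55},
    {"x":160,"y":-190,"z":-55},
    {"x":160,"y":-190,"z":-55},
    {"x":160,"y":-190,"z":-55},
  ],
  fingers=1,
  force=20,
)

```text
invalid input at $.increments[0]: expected keys x, y, z, ax, ay, az
```

>>> step_arm(
  increments=[
    {"x":160,"y":-190},
    {"x":160,"y":-190},
    {"x":160,"y":-190},
    {"x":160,"y":-190},
    {"x":160,"y":-190},
  ],
)

```text
invalid input at $.increments[0]: expected keys x, y, z, ax, ay, az
```

>>> step_arm(
  increments=[
    {"x":160,"y":-190},
    {"x":160,"y":-190},
    {"x":160,"y":-190},
    {"x":160,"y":-190},
    {"x":160,"y":-190},
  ],
)

```text
invalid input at $.increments[0]: expected keys x, y, z, ax, ay, az
```

```bash
cat >> h.py <<'E'
def to(p,yaw,o=None):
    "print mm / deg increments (tool axes) to TCP p, tool down, tool-x at world yaw (deg, mod 180)"
    o=o or robot.get_obs(); M=R.from_quat(o['orientation'])
    d=M.inv().apply(np.array(p)-o['tcp_pos'])*1e3
    rv=[np.degrees((M.inv()*(R.from_euler('z',yaw+k,degrees=True)*R.from_euler('x',180,degrees=True))).as_rotvec()) for k in (0,180)]
    rv=min(rv,key=np.linalg.norm)
    print('t',round(o['time_s'],2),'tcp',np.round(o['tcp_pos'],4),'F',np.round(o['contact_force'],2),'open',o['opening'],'grip',o['gripper_force'])
    print('inc mm',np.round(d,1),'deg',np.round(rv,1),'q',np.round(o['joint_positions'],2))
E
python3 -c "
from h import *
to([.508,.275,.25],92.1)"
```

```text
t 1.1 tcp [ 0.234  -0.5795  0.2054] F [-0.41 -0.57  0.03] open 1.0013282208075271 grip 0.0
inc mm [ 574.  -689.8  -44.6] deg [ -0.   -0.  -70.1] q [ 1.15  0.42 -0.01  1.61  0.    1.11 -0.05]
```

>>> step_arm(
  increments=[
    {"x":32,"y":-38,"z":-20,"ax":0,"ay":0,"az":0},
    {"x":64,"y":-76,"z":-40,"ax":0,"ay":0,"az":0},
    {"x":96,"y":-114,"z":-55,"ax":0,"ay":0,"az":0},
    {"x":128,"y":-152,"z":-55,"ax":0,"ay":0,"az":0},
    {"x":160,"y":-190,"z":-55,"ax":0,"ay":0,"az":0},
  ],
  fingers=1,
  force=20,
)

```text
time_s: 1.6
tcp_pos: [0.3092, -0.3493, 0.2611]
orientation: [0.982, 0.191, 0.0, 0.001]
contact_force: [2.7, -1.5, 0.5]
opening: 0.61
gripper_force: 0.0
```

>>> step_arm(
  increments=[
    {"x":32,"y":-38,"z":0,"ax":0,"ay":0,"az":0},
    {"x":64,"y":-76,"z":0,"ax":0,"ay":0,"az":0},
    {"x":96,"y":-114,"z":0,"ax":0,"ay":0,"az":0},
    {"x":128,"y":-152,"z":0,"ax":0,"ay":0,"az":0},
    {"x":160,"y":-190,"z":0,"ax":0,"ay":0,"az":0},
  ],
)

```text
time_s: 2.1
tcp_pos: [0.3862, -0.113, 0.2608]
orientation: [0.982, 0.191, 0.0, 0.0]
contact_force: [1.8, -0.7, -0.6]
opening: 0.183
gripper_force: 0.0
```

>>> step_arm(
  increments=[
    {"x":32,"y":-38,"z":0,"ax":0,"ay":0,"az":0},
    {"x":64,"y":-76,"z":0,"ax":0,"ay":0,"az":0},
    {"x":96,"y":-114,"z":0,"ax":0,"ay":0,"az":0},
    {"x":128,"y":-152,"z":0,"ax":0,"ay":0,"az":0},
    {"x":160,"y":-190,"z":0,"ax":0,"ay":0,"az":0},
  ],
)

```text
time_s: 2.6
tcp_pos: [0.4635, 0.1231, 0.2608]
orientation: [0.982, 0.19, 0.001, 0.0]
contact_force: [1.0, -1.4, 0.0]
opening: 0.006
gripper_force: 0.0
```

```bash
python3 -c "
from h import *
to([.508,.275,.25],92.1)"
```

```text
t 2.6 tcp [0.4635 0.1231 0.2608] F [ 1.03 -1.36  0.02] open 0.006036287187049393 grip 0.0
inc mm [  98.  -124.2   10.8] deg [  0.1  -0.  -70.1] q [ 0.32  0.15 -0.7   1.88  0.1   1.15 -1.61]
```

>>> step_arm(
  increments=[
    {"x":32,"y":-38,"z":0,"ax":0,"ay":0,"az":-8},
    {"x":64,"y":-76,"z":0,"ax":0,"ay":0,"az":-16},
    {"x":98,"y":-124,"z":0,"ax":0,"ay":0,"az":-24},
    {"x":98,"y":-124,"z":0,"ax":0,"ay":0,"az":-32},
    {"x":98,"y":-124,"z":0,"ax":0,"ay":0,"az":-40},
  ],
)

```text
time_s: 3.1
tcp_pos: [0.5071, 0.2753, 0.26]
orientation: [0.855, 0.519, -0.0, -0.001]
contact_force: [-0.1, -1.2, 0.4]
opening: 0.004
gripper_force: 0.0
```

>>> step_arm(
  increments=[
    {"x":0,"y":0,"z":0,"ax":0,"ay":0,"az":-8},
    {"x":0,"y":0,"z":0,"ax":0,"ay":0,"az":-16},
    {"x":0,"y":0,"z":0,"ax":0,"ay":0,"az":-24},
    {"x":0,"y":0,"z":0,"ax":0,"ay":0,"az":-30},
    {"x":0,"y":0,"z":0,"ax":0,"ay":0,"az":-30},
  ],
)

```text
time_s: 3.6
tcp_pos: [0.5077, 0.2727, 0.2603]
orientation: [0.694, 0.72, -0.0, -0.0]
contact_force: [-0.9, -0.2, -0.7]
opening: 0.005
gripper_force: 0.0
```

```bash
python3 -c "
from h import *
to([.508,.255,.155],92.1)"
```

```text
t 3.6 tcp [0.5077 0.2727 0.2603] F [-0.92 -0.22 -0.73] open 0.005369562136798787 grip 0.0
inc mm [-17.7  -0.3 105.3] deg [-0. -0. -0.] q [ 0.18  0.43 -0.96  1.65  0.37  1.26 -0.82]
```

>>> step_arm(
  increments=[
    {"x":0,"y":0,"z":40,"ax":0,"ay":0,"az":0},
    {"x":-5,"y":0,"z":75,"ax":0,"ay":0,"az":0},
    {"x":-20,"y":0,"z":100,"ax":0,"ay":0,"az":0},
    {"x":-33,"y":0,"z":100,"ax":0,"ay":0,"az":0},
    {"x":-33,"y":0,"z":100,"ax":0,"ay":0,"az":0},
  ],
)

```text
time_s: 4.1
tcp_pos: [0.5094, 0.2383, 0.1611]
orientation: [0.696, 0.718, -0.0, 0.0]
contact_force: [0.8, 0.9, 0.1]
opening: 0.003
gripper_force: 0.0
```

>>> step_arm(
  increments=[
    {"x":-10,"y":0,"z":2,"ax":0,"ay":0,"az":0},
    {"x":-20,"y":0,"z":3,"ax":0,"ay":0,"az":0},
    {"x":-29,"y":0,"z":8,"ax":0,"ay":0,"az":0},
    {"x":-39,"y":0,"z":13,"ax":0,"ay":0,"az":0},
    {"x":-48,"y":0,"z":19,"ax":0,"ay":0,"az":0},
  ],
)

```text
time_s: 4.6
tcp_pos: [0.5107, 0.191, 0.1412]
orientation: [0.695, 0.719, 0.0, 0.0]
contact_force: [1.6, 1.9, 1.4]
opening: 0.005
gripper_force: 0.6
```

```bash
python3 -c "
from h import *
to([.508,.1674,.1194],92.1)
snap('side','d.png')"
```

```text
t 4.6 tcp [0.5107 0.191  0.1412] F [1.58 1.94 1.38] open 0.005371874033257283 grip 0.5532506934832782
inc mm [-23.5  -3.5  21.8] deg [ 0.  -0.  -0.1] q [ 0.29  0.5  -0.9   1.85  0.46  1.01 -0.77]
```

View pics/d.png

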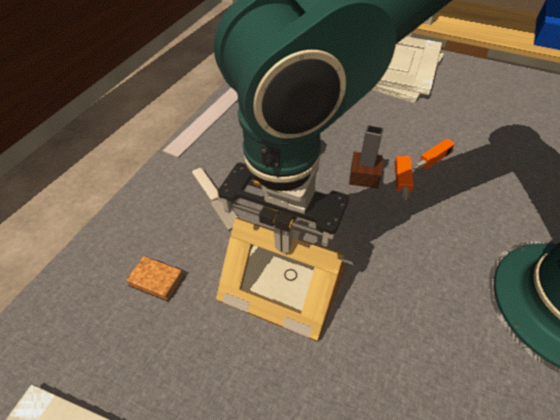

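>>> step_arm(
  increments=[
    {"x":-8,"y":0,"z":7,"ax":0,"ay":0,"az":0},
    {"x":-24,"y":-1,"z":22,"ax":0,"ay":0,"az":0},
    {"x":-37,"y":-2,"z":39,"ax":0,"ay":0,"az":0},
    {"x":-44,"y":-3,"z":52,"ax":0,"ay":0,"az":0},
    {"x":-50,"y":-3,"z":65,"ax":0,"ay":0,"az":0},
  ],
)

```text
time_s: 5.15
tcp_pos: [0.509, 0.1413, 0.0755]
orientation: [0.695, 0.719, -0.0, -0.0]
contact_force: [-0.9, 0.8, 0.8]
opening: 0.002
gripper_force: 0.4
```

>>> step_arm(
  increments=[
    {"x":-5,"y":0,"z":14,"ax":0,"ay":0,"az":0},
    {"x":-8,"y":0,"z":25,"ax":0,"ay":0,"az":0},
    {"x":-9,"y":0,"z":32,"ax":0,"ay":0,"az":0},
    {"x":-10,"y":0,"z":37,"ax":0,"ay":0,"az":0},
    {"x":-10,"y":0,"z":40,"ax":0,"ay":0,"az":0},
  ],
)

```text
time_s: 5.65
tcp_pos: [0.5095, 0.132, 0.0361]
orientation: [0.695, 0.719, -0.0, -0.0]
contact_force: [-0.4, 0.0, -0.0]
opening: 0.005
gripper_force: 0.3
```

Run:
```python
from h import *
to([.510,.1305,.034],92.1)
a=snap('scene','e1.png'); b=snap('side','e2.png')
A=cv2.resize(a[80:300,200:440],(400,366),interpolation=2);B=cv2.resize(b[110:360,200:480],(400,366),interpolation=2)
cv2.imwrite('pics/e.png',np.hstack([A,B])[:,:,::-1])
```

```text
t 5.65 tcp [0.5095 0.132  0.0361] F [-0.36  0.02 -0.01] open 0.004730099120712121 grip 0.3020041993295308
inc mm [-1.5  0.4  2.1] deg [-0.  -0.  -0.1] q [ 0.31  0.61 -0.79  1.96  0.6   0.81 -0.78]
```

View pics/e.png

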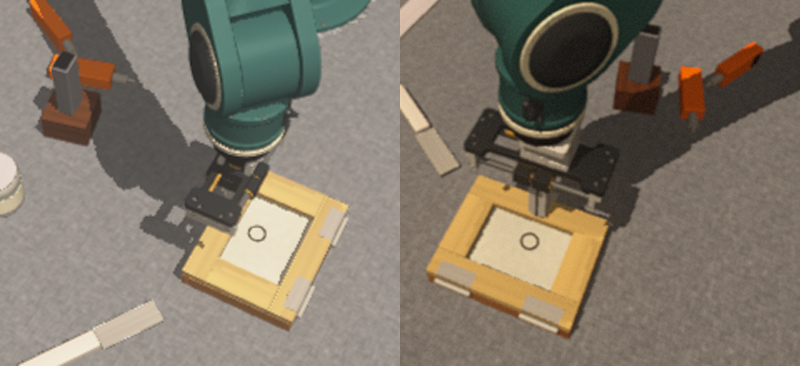

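>>> step_arm(
  increments=[
    {"x":-1,"y":0,"z":1,"ax":0,"ay":0,"az":0},
    {"x":-1,"y":0,"z":2,"ax":0,"ay":0,"az":0},
    {"x":-1,"y":0,"z":3,"ax":0,"ay":0,"az":0},
    {"x":-1,"y":0,"z":4,"ax":0,"ay":0,"az":0},
    {"x":-1,"y":0,"z":4,"ax":0,"ay":0,"az":0},
  ],
)

```text
time_s: 6.25
tcp_pos: [0.51, 0.1309, 0.0338]
orientation: [0.695, 0.719, -0.0, 0.001]
contact_force: [-10.0, -5.1, 33.7]
opening: 0.003
gripper_force: 16.4
```

>>> step_arm(
  increments=[
    {"x":0,"y":0,"z":-8,"ax":0,"ay":0,"az":0},
    {"x":0,"y":0,"z":-40,"ax":0,"ay":0,"az":0},
    {"x":0,"y":0,"z":-90,"ax":0,"ay":0,"az":0},
    {"x":-10,"y":0,"z":-138,"ax":0,"ay":0,"az":0},
    {"x":-35,"y":0,"z":-180,"ax":0,"ay":0,"az":0},
  ],
)

```text
time_s: 6.75
tcp_pos: [0.5105, 0.0975, 0.215]
orientation: [0.693, 0.721, 0.001, 0.0]
contact_force: [0.7, -0.2, -0.0]
opening: 0.009
gripper_force: 0.0
```

>>> step_arm(
  increments=[
    {"x":-40,"y":-5,"z":-25,"ax":0,"ay":0,"az":0},
    {"x":-85,"y":-12,"z":-45,"ax":0,"ay":0,"az":0},
    {"x":-130,"y":-20,"z":-60,"ax":0,"ay":0,"az":0},
    {"x":-175,"y":-30,"z":-70,"ax":0,"ay":0,"az":0},
    {"x":-200,"y":-40,"z":-70,"ax":0,"ay":0,"az":0},
  ],
  fingers=-1,
)

```text
time_s: 7.25
tcp_pos: [0.4775, -0.109, 0.2836]
orientation: [0.696, 0.718, 0.0, 0.001]
contact_force: [0.7, 0.0, -0.2]
opening: 0.398
gripper_force: 0.0
```

Run:
```python
from h import *
np.set_printoptions(precision=3,suppress=True)
to([.464,-.155,.2],92.1)
o=robot.get_obs(); M=R.from_quat(o['orientation']).as_matrix()
T=np.array(robot.calibration('wrist')['cam_to_world']); print('cam in tool',M.T@(T[:3,3]-o['tcp_pos']),'\n',M.T@T[:3,:3])
cal=robot.calibration('wrist'); print(cal['mtx'])
snap('wrist','f.png')
for l in ['gauge','stand']:
    for r in robot.boxes_of('wrist',l)[:3]:
        p=w(cal,r['location']); print(l,round(r['conf'],2),p,proj(cal,p).round())
```

```text
t 7.25 tcp [ 0.477 -0.109  0.284] F [ 0.67  0.03 -0.24] open 0.3975421663975754 grip 0.0
inc mm [-45.4 -15.   83.7] deg [ 0.1  0.1 -0.3] q [ 1.02  0.19 -0.96  1.82  0.17  1.22  0.04]
cam in tool [ 0.067 -0.    -0.178] 
 [[-0.    -0.972 -0.235]
 [ 1.    -0.     0.   ]
 [-0.    -0.235  0.972]]
[[377.682   0.    279.107]
 [  0.    377.682 204.013]
 [  0.      0.      1.   ]]
gauge 0.89 [ 0.367 -0.184  0.021] [186. 230.]
gauge 0.83 [ 0.462 -0.153  0.14 ] [260. 240.]
gauge 0.68 [ 0.347 -0.233  0.022] [171. 267.]
```

View pics/f.png

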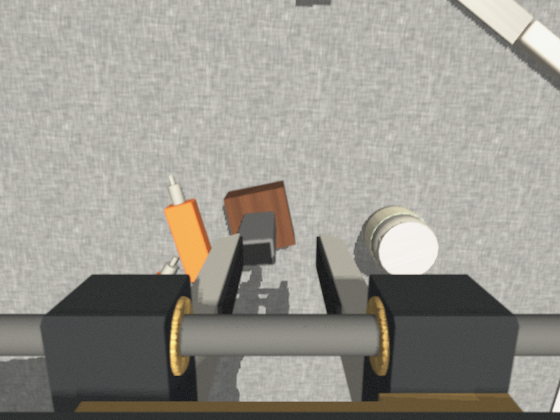

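>>> step_arm(
  increments=[
    {"x":-22,"y":-7,"z":20,"ax":0,"ay":0,"az":0},
    {"x":-45,"y":-15,"z":50,"ax":0,"ay":0,"az":0},
    {"x":-45,"y":-15,"z":75,"ax":0,"ay":0,"az":0},
    {"x":-45,"y":-15,"z":80,"ax":0,"ay":0,"az":0},
    {"x":-45,"y":-15,"z":80,"ax":0,"ay":0,"az":0},
  ],
)

```text
time_s: 7.9
tcp_pos: [0.4646, -0.1495, 0.2025]
orientation: [0.694, 0.72, 0.0, -0.001]
contact_force: [-0.8, 0.4, 0.8]
opening: 0.944
gripper_force: 0.0
```

Run:
```python
from h import *
to([.464,-.155,.2],92.1)
im=snap('wrist','g.png'); rs=robot.regions_of('wrist','gauge')
for r in rs:
    ys,xs=np.nonzero(r['region']); print(r['conf'],xs.min(),xs.max(),ys.min(),ys.max(),im[ys,xs].mean(0))
cv2.imwrite('pics/g2.png',cv2.resize(im[140:290,180:380],(800,600),interpolation=2)[:,:,::-1])
```

```text
t 7.9 tcp [ 0.4646 -0.1495  0.2025] F [-0.76  0.4   0.79] open 0.9442619762996055 grip 0.0
inc mm [-5.5 -0.8  2.5] deg [-0.  -0.1  0. ] q [ 1.04  0.28 -0.91  1.93  0.25  1.06  0.05]
0.91 240 296 191 259 [83.37709412 82.10478221 79.7758148 ]
0.67 152 217 146 280 [218.98433011 152.99843301  90.09663097]
```

View pics/g2.png

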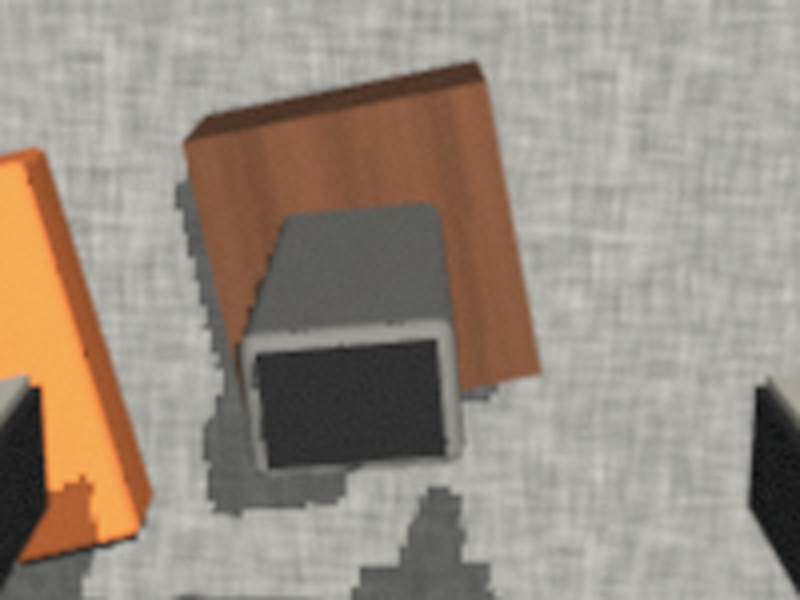

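Run:
```python
from h import *
cal=robot.calibration('wrist')
P=np.array([px2plane(cal,180+u/4,140+v/4,.145) for u,v in [(243,335),(453,318),(462,458),(255,472)]]);c=P.mean(0)
print(P.round(4),c,[np.linalg.norm(P[i]-P[i-1]).round(4) for i in range(4)])
d=P[1]-P[0]+P[2]-P[3]; yaw=np.degrees(np.arctan2(d[1],d[0])); print('gauge yaw',yaw)
S=np.array([px2plane(cal,180+u/4,140+v/4,.045) for u,v in [(187,143),(487,80),(540,375)]]); print('stand',S.round(4),(S[0]+S[2])/2,[np.linalg.norm(S[1]-S[i]) for i in (0,2)])
to([c[0],c[1],.081],yaw+90)
```

```text
[[ 0.4403 -0.1542  0.145 ]
 [ 0.4744 -0.15    0.145 ]
 [ 0.477  -0.1742  0.145 ]
 [ 0.4426 -0.1779  0.145 ]] [ 0.4585944  -0.16407719  0.145     ] [np.float64(0.0239), np.float64(0.0344), np.float64(0.0243), np.float64(0.0346)]
gauge yaw 6.51779860102189
stand [[ 0.4178 -0.1397  0.045 ]
 [ 0.4846 -0.1231  0.045 ]
 [ 0.5005 -0.1916  0.045 ]] [ 0.45913709 -0.16565313  0.045     ] [np.float64(0.06883222370015749), np.float64(0.07029805306450473)]
t 8.0 tcp [ 0.4652 -0.15    0.2036] F [ 0.24 -0.73 -0.2 ] open 0.9925507176090006 grip 0.0
inc mm [-13.8  -7.3 122.6] deg [ 0.1  0.  -4.4] q [ 1.04  0.28 -0.91  1.92  0.25  1.06  0.06]
```

>>> step_arm(
  increments=[
    {"x":-14.5,"y":-7,"z":10,"ax":0,"ay":0,"az":-4.5},
    {"x":-14.5,"y":-7,"z":35,"ax":0,"ay":0,"az":-4.5},
    {"x":-14.5,"y":-7,"z":75,"ax":0,"ay":0,"az":-4.5},
    {"x":-14.5,"y":-7,"z":112,"ax":0,"ay":0,"az":-4.5},
    {"x":-14.5,"y":-7,"z":125,"ax":0,"ay":0,"az":-4.5},
  ],
  fingers=-1,
)

```text
time_s: 8.5
tcp_pos: [0.4573, -0.165, 0.0758]
orientation: [0.666, 0.746, -0.0, -0.001]
contact_force: [0.3, -0.3, 0.5]
opening: 0.997
gripper_force: 0.0
```

>>> step_arm(
  increments=[
    {"x":0,"y":0,"z":0,"ax":0,"ay":0,"az":0},
    {"x":0,"y":0,"z":0,"ax":0,"ay":0,"az":0},
    {"x":0,"y":0,"z":0,"ax":0,"ay":0,"az":0},
    {"x":0,"y":0,"z":0,"ax":0,"ay":0,"az":0},
    {"x":0,"y":0,"z":0,"ax":0,"ay":0,"az":0},
  ],
  fingers=1,
  force=25,
)

```text
time_s: 9.0
tcp_pos: [0.4582, -0.166, 0.0782]
orientation: [0.666, 0.746, 0.0, 0.001]
contact_force: [0.8, -0.3, -0.1]
opening: 0.615
gripper_force: 0.0
```

>>> step_arm(
  increments=[
    {"x":0,"y":0,"z":0,"ax":0,"ay":0,"az":0},
    {"x":0,"y":0,"z":0,"ax":0,"ay":0,"az":0},
    {"x":0,"y":0,"z":0,"ax":0,"ay":0,"az":0},
    {"x":0,"y":0,"z":0,"ax":0,"ay":0,"az":0},
    {"x":0,"y":0,"z":0,"ax":0,"ay":0,"az":0},
  ],
)

```text
time_s: 9.5
tcp_pos: [0.4578, -0.1657, 0.0775]
orientation: [0.666, 0.746, -0.0, -0.0]
contact_force: [-1.0, -0.0, 3.4]
opening: 0.383
gripper_force: 25.0
```

```bash
python3 -c "
from h import *
to([.4588,-.1648,.078],96.5)"
```

```text
t 9.5 tcp [ 0.4578 -0.1657  0.0775] F [-0.96 -0.    3.42] open 0.3830982722608525 grip 24.95685875415802
inc mm [ 0.8  1.1 -0.5] deg [-0.  0. -0.] q [ 0.95  0.47 -0.8   2.04  0.46  0.82 -0.01]
```

>>> step_arm(
  increments=[
    {"x":0,"y":0,"z":-20,"ax":0,"ay":0,"az":0},
    {"x":0,"y":0,"z":-45,"ax":0,"ay":0,"az":0},
    {"x":0,"y":0,"z":-75,"ax":0,"ay":0,"az":0},
    {"x":0,"y":0,"z":-100,"ax":0,"ay":0,"az":0},
    {"x":0,"y":0,"z":-110,"ax":0,"ay":0,"az":0},
  ],
)

```text
time_s: 10.0
tcp_pos: [0.4585, -0.1658, 0.1891]
orientation: [0.666, 0.746, 0.0, 0.001]
contact_force: [0.1, 0.2, -0.6]
opening: 0.383
gripper_force: 25.0
```

>>> step_arm(
  increments=[
    {"x":30,"y":8,"z":0,"ax":0,"ay":0,"az":0},
    {"x":70,"y":18,"z":0,"ax":0,"ay":0,"az":0},
    {"x":115,"y":29,"z":0,"ax":0,"ay":0,"az":0},
    {"x":160,"y":41,"z":0,"ax":0,"ay":0,"az":0},
    {"x":205,"y":52,"z":0,"ax":0,"ay":0,"az":0},
  ],
)

```text
time_s: 10.5
tcp_pos: [0.486, 0.0454, 0.1867]
orientation: [0.666, 0.746, -0.0, -0.0]
contact_force: [0.6, 0.5, -1.6]
opening: 0.382
gripper_force: 25.0
```

>>> step_arm(
  increments=[
    {"x":40,"y":10,"z":0,"ax":0,"ay":0,"az":0},
    {"x":75,"y":19,"z":0,"ax":0,"ay":0,"az":0},
    {"x":105,"y":26,"z":0,"ax":0,"ay":0,"az":0},
    {"x":120,"y":30,"z":0,"ax":0,"ay":0,"az":0},
    {"x":120,"y":30,"z":0,"ax":0,"ay":0,"az":0},
  ],
)

```text
time_s: 11.0
tcp_pos: [0.5019, 0.1689, 0.1866]
orientation: [0.665, 0.747, -0.0, -0.001]
contact_force: [-0.8, 0.2, -1.5]
opening: 0.386
gripper_force: 25.0
```

Run:
```python
from h import *
np.set_printoptions(precision=4,suppress=True)
to([.504,.170,.13],96.5)
ims={}
for c in ['wrist','side','scene']:
    cal=robot.calibration(c); ims[c]=snap(c,'h_%s.png'%c)
    for l in ['spot_centre','tip','cover']:
        for r in robot.boxes_of(c,l)[:1]:
            p=w(cal,r['location']); uv=proj(cal,p); print(c,l,round(r['conf'],2),p,uv.round(),px2plane(cal,*uv,.02) if l=='spot_centre' else '')
def crop(im,u,v,h): return cv2.resize(im[v-h:v+h,u-h:u+h],(400,400),interpolation=2)
cv2.imwrite('pics/h.png',np.hstack([crop(ims['wrist'],280,190,140),crop(ims['side'],285,265,60)])[:,:,::-1])
```

```text
t 11.0 tcp [0.5019 0.1689 0.1866] F [-0.79  0.25 -1.53] open 0.386260198247442 grip 24.956626296043396
inc mm [ 0.8  2.2 56.6] deg [-0.1 -0.1  0.2] q [ 0.4   0.42 -0.97  1.85  0.39  1.08 -0.61]
wrist spot_centre 0.75 [0.5104 0.1681 0.0194] [288. 189.] [0.5104 0.1682 0.02  ]
wrist cover 0.61 [0.5141 0.2157 0.0307] [299. 139.] 
side cover 0.92 [0.5025 0.2039 0.0348] [284. 285.] 
scene cover 0.76 [0.5284 0.197  0.0347] [360. 230.]
```

View pics/h.png

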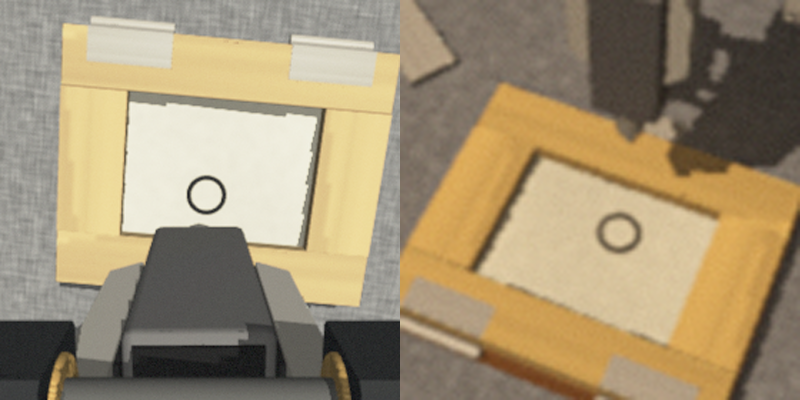

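Run:
```python
from h import *
a=px2plane(robot.calibration('wrist'),284.9,185.8,.02); b=px2plane(robot.calibration('side'),290.7,274.9,.02)
im=cv2.cvtColor(cv2.imread('pics/h_wrist.png'),cv2.COLOR_BGR2GRAY)[165:208,262:308]; v,u=np.nonzero(im<100); u+=262; v+=165
print((u.min()+u.max())/2,(v.min()+v.max())/2,len(u))
ims=cv2.imread('pics/h_scene.png'); cs=robot.calibration('scene'); print('scene expects',proj(cs,a))
print(a,b); m=(a+b)/2
to([m[0],m[1],.108],96.5)
```

```text
284.0 186.0 154
scene expects [351.52583564 220.74497651]
[0.50776095 0.16799206 0.02      ] [0.50371471 0.17078618 0.02      ]
t 11.6 tcp [0.5026 0.1663 0.1874] F [ 0.3   0.12 -1.7 ] open 0.38159794847316647 grip 24.956395626068115
inc mm [ 2.7  3.4 79.4] deg [ 0.  0. -0.] q [ 0.4   0.42 -0.97  1.85  0.39  1.08 -0.6 ]
```

>>> step_arm(
  increments=[
    {"x":1,"y":4.5,"z":15,"ax":0,"ay":0,"az":0},
    {"x":1,"y":4.5,"z":40,"ax":0,"ay":0,"az":0},
    {"x":1,"y":4.5,"z":65,"ax":0,"ay":0,"az":0},
    {"x":1,"y":4.5,"z":82,"ax":0,"ay":0,"az":0},
    {"x":1,"y":4.5,"z":85,"ax":0,"ay":0,"az":0},
  ],
)

```text
time_s: 12.1
tcp_pos: [0.5059, 0.1678, 0.1002]
orientation: [0.666, 0.746, -0.001, -0.001]
contact_force: [-0.5, 0.5, -0.8]
opening: 0.383
gripper_force: 25.0
```

Run:
```python
from h import *
import time
ims={}
for i in range(2): to([.507,.168,.102],96.5); ims['side']=snap('side','i_side.png')
ims['scene']=snap('scene','i_scene.png')
for c in ims:
    cal=robot.calibration(c)
    for l in ['tip','gauge']:
        for r in robot.boxes_of(c,l)[:2]:
            p=w(cal,r['location']); print(c,l,round(r['conf'],2),p,proj(cal,p).round())
    print(c,'ring proj',proj(cal,[.507,.168,.02]))
a=cv2.resize(ims['side'][225:315,230:350],(400,300),interpolation=2);b=cv2.resize(ims['scene'][175:265,300:420],(400,300),interpolation=2)
cv2.imwrite('pics/i.png',np.hstack([a,b])[:,:,::-1])
```

```text
t 12.1 tcp [0.5059 0.1678 0.1002] F [-0.54  0.46 -0.78] open 0.38311115175999094 grip 24.956510066986084
inc mm [ 0.   1.1 -1.8] deg [-0.2 -0.   0. ] q [ 0.32  0.54 -0.88  1.91  0.51  0.94 -0.7 ]
t 12.15 tcp [0.5063 0.1682 0.1011] F [-1.43  0.02 -1.64] open 0.3794891010789363 grip 24.95644211769104
inc mm [-0.2  0.7 -0.9] deg [-0.1 -0.   0. ] q [ 0.32  0.54 -0.88  1.91  0.51  0.94 -0.7 ]
side gauge 0.82 [0.50445041 0.1859895  0.12985905] [287. 250.]
side gauge 0.68 [ 0.37113559 -0.18069094  0.02778369] [402. 174.]
side ring proj [289.75653401 273.14483403]
scene gauge 0.95 [ 0.37849484 -0.18927342  0.0261641 ] [250. 124.]
scene gauge 0.89 [ 0.3178336  -0.28483615  0.03364326] [232.  94.]
scene ring proj [351.67386359 220.49771901]
```

View pics/i.png

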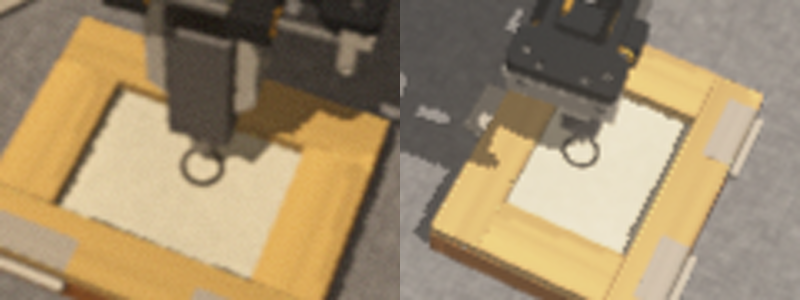

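Run:
```python
from h import *
np.set_printoptions(precision=4,suppress=True)
t=np.array([.5063,.1680,.1005]); Y=np.radians(6.5); X=np.array([np.cos(Y),np.sin(Y),0]); V=np.array([-X[1],X[0],0])
for c in ['side','scene']:
    cal=robot.calibration(c); off,s=((230,225),400/120) if c=='side' else ((300,175),400/120)
    cr=lambda p:((proj(cal,p)-off)*s+([0,0] if c=='side' else [400,0])).round()
    g=cv2.cvtColor(cv2.imread('pics/i_%s.png'%c),cv2.COLOR_BGR2GRAY)
    print(c,'tip',cr(t-[0,0,.0685]),'contact',cr([t[0],t[1],.02]),'bodybot +y -x/+x',cr(t-[0,0,.0325]+.013*V-.018*X),cr(t-[0,0,.0325]+.013*V+.018*X))
    for n,p in [('win',[(-.06,-.045),(.06,-.045),(.06,.045),(-.06,.045)])]:
        th=.0367;print('window top corners',[cr([.5106+np.cos(th)*a-np.sin(th)*b,.1875+np.sin(th)*a+np.cos(th)*b,.034]).tolist() for a,b in p])
print('ring side',px2plane(robot.calibration('side'),230+203/3.333,225+167/3.333,.02),'ring scene',px2plane(robot.calibration('scene'),300+181/3.333,175+151/3.333,.02))
# ring in side: darkest-blob centre
for c,(u0,u1,v0,v1) in {'side':(280,302,267,284),'scene':(345,363,209,230)}.items():
    g=cv2.cvtColor(cv2.imread('pics/i_%s.png'%c),cv2.COLOR_BGR2GRAY)[v0:v1,u0:u1]; print(c,u0,v0); print(g)
```

```text
side tip [200. 151.] contact [200. 161.] bodybot +y -x/+x [225. 147.] [163. 129.]
window top corners [[304.0, 145.0], [117.0, 79.0], [51.0, 203.0], [250.0, 279.0]]
scene tip [574. 142.] contact [573. 151.] bodybot +y -x/+x [606. 101.] [589. 143.]
window top corners [[573.0, 67.0], [500.0, 200.0], [624.0, 255.0], [692.0, 116.0]]
ring side [0.5032 0.171  0.02  ] ring scene [0.5036 0.1731 0.02  ]
side 280 267
[[202 201 203 202 204 204 185 141 107  88  89  89  81  75  71  72  74  66
   69  87  92  98]
 [201 203 202 200 205 203 190 148 115 107 105 104  92  76  75  79  83  80
   85  94  99 100]
 [199 201 202 200 200 199 174 133 111 110 110 102  93  80  74  87  95  95
   92  99  99  97]
 [198 203 199 202 197 171 126 105 121 125 111  96  90  70  66  78  95  98
   98  97  95  96]
 [203 203 204 201 182 127 115 151 178 172 135  99  85  78  60  61  79  96
  108 119 122 119]
 [202 201 205 195 158 114 150 187 207 202 179 145 125 114  87  57  67 106
  158 182 185 181]
 [203 202 203 185 132 122 173 201 207 207 202 192 189 181 153  97  83 141
  193 207 205 205]
 [200 201 199 179 123 126 180 201 206 2
[... 1781 characters left out ...]
217 166 145 225 225 227]
 [225 225 224 206 107 170 225 226 225 225 226 226 216 157 150 227 226 227]
 [226 225 225 215 156 137 214 221 224 225 226 224 192 108 172 225 226 226]
 [225 226 225 224 212 142 133 182 209 209 210 191 122 137 211 225 225 225]
 [225 225 224 223 224 214 164 136 126 114 115 122 149 193 225 224 224 225]
 [224 225 224 224 223 224 224 219 193 171 180 208 225 225 225 225 225 225]
 [224 224 224 224 224 224 225 225 224 224 225 225 225 225 225 225 225 226]
 [225 225 225 224 224 225 225 225 224 223 225 225 225 224 225 225 225 227]
 [225 225 224 224 224 224 225 225 224 224 225 225 225 224 224 224 225 226]
 [225 225 224 224 224 224 225 225 224 224 224 225 226 225 224 224 224 224]]
```

>>> step_arm(
  increments=[
    {"x":2,"y":0,"z":2,"ax":0,"ay":0,"az":0},
    {"x":2,"y":0,"z":4,"ax":0,"ay":0,"az":0},
    {"x":2,"y":0,"z":6,"ax":0,"ay":0,"az":0},
    {"x":2,"y":0,"z":8,"ax":0,"ay":0,"az":0},
    {"x":2,"y":0,"z":8,"ax":0,"ay":0,"az":0},
  ],
)

```text
time_s: 12.95
tcp_pos: [0.5065, 0.17, 0.0941]
orientation: [0.666, 0.746, -0.0, -0.0]
contact_force: [0.1, 0.4, -0.7]
opening: 0.383
gripper_force: 25.0
```

```bash
cat > avg.py <<'E'
from h import *
P=[];F=[]
for i in range(14):
    robot.capture('wrist'); o=robot.get_obs(); P.append(o['tcp_pos']);F.append(o['contact_force'])
P=np.array(P);F=np.array(F); print(round(o['time_s'],2),'tcp',P.mean(0).round(4),P.std(0).round(4),'F',F.mean(0).round(2),F.std(0).round(2),o['opening'])
E
python3 avg.py
```

```text
13.65 tcp [0.5067 0.17   0.0944] [0.     0.     0.0001] F [-0.03  0.08 -1.16] [0.37 0.43 0.54] 0.38176932958394666
```

>>> step_arm(
  increments=[
    {"x":0,"y":0,"z":2,"ax":0,"ay":0,"az":0},
    {"x":0,"y":0,"z":4,"ax":0,"ay":0,"az":0},
    {"x":0,"y":0,"z":6,"ax":0,"ay":0,"az":0},
    {"x":0,"y":0,"z":8,"ax":0,"ay":0,"az":0},
    {"x":0,"y":0,"z":8,"ax":0,"ay":0,"az":0},
  ],
)

```text
time_s: 14.15
tcp_pos: [0.5066, 0.17, 0.0862]
orientation: [0.666, 0.746, -0.0, -0.0]
contact_force: [1.4, -0.6, 0.3]
opening: 0.384
gripper_force: 25.0
```

```bash
python3 avg.py
```

```text
14.85 tcp [0.5067 0.17   0.0864] [0. 0. 0.] F [-0.53 -0.45 -0.26] [0.61 0.5  0.6 ] 0.3834183294674739
```

>>> step_arm(
  increments=[
    {"x":0,"y":0,"z":1,"ax":0,"ay":0,"az":0},
    {"x":0,"y":0,"z":2,"ax":0,"ay":0,"az":0},
    {"x":0,"y":0,"z":3,"ax":0,"ay":0,"az":0},
    {"x":0,"y":0,"z":3,"ax":0,"ay":0,"az":0},
    {"x":0,"y":0,"z":3,"ax":0,"ay":0,"az":0},
  ],
)

```text
time_s: 15.35
tcp_pos: [0.5067, 0.1701, 0.0834]
orientation: [0.666, 0.746, 0.0, -0.0]
contact_force: [-0.5, 0.7, 1.5]
opening: 0.379
gripper_force: 25.0
```

```bash
python3 avg.py
python3 - <<'E'
from h import *
a=snap('side','j_side.png'); b=snap('scene','j_scene.png')
A=cv2.resize(a[225:315,230:350],(400,300),interpolation=2);B=cv2.resize(b[175:265,300:420],(400,300),interpolation=2)
A=cv2.resize(a[225:345,215:375],(800,600),interpolation=2)[:,:,::-1]; S=cv2.resize(b[175:265,300:420],(240,180),interpolation=2)[:,:,::-1]
A=A.copy(); A[420:,560:]=S; cv2.imwrite('pics/j.png',A)
E
```

```text
16.05 tcp [0.5067 0.1701 0.0834] [0. 0. 0.] F [-0.23 -0.09  1.08] [0.58 0.51 0.45] 0.38159979988453663
```

View pics/j.png

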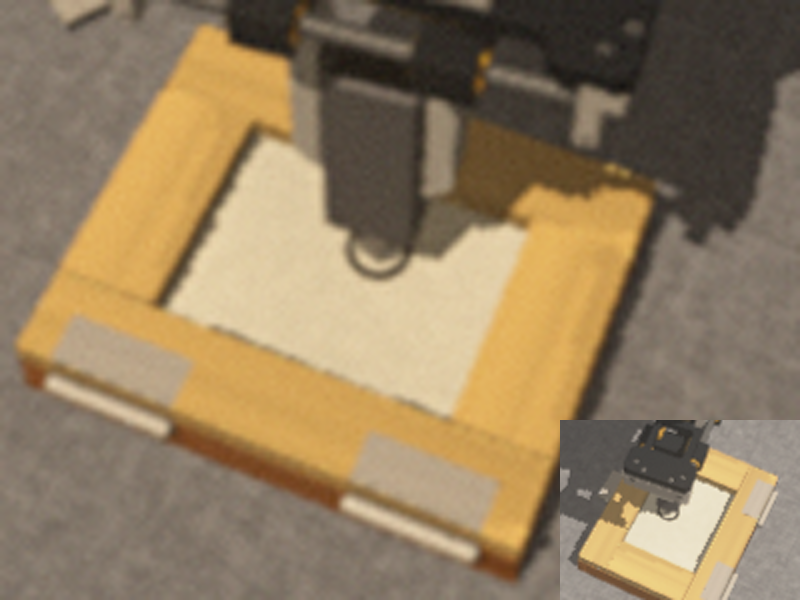

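```bash
python3 -c "
from cell import robot
print(robot.close_job())"
```

```text
the job is handed in; nothing more can be done
None
```

The job is handed in at about 16 s: the cover is shut (firm stop at 34 mm), and the gauge is upright in the gripper with its tip inside the ring, estimated 2–3 mm off centre, pressed in about 4.5–5 mm at 2.2 N; however, both orange look-alikes, upright in the first pictures, were lying on the bench by 4.6 s, and I don't know whether the arm knocked them or they fell on their own.

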